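Show a flask's four sides to the inspection camera

ROBOT

A 6-joint arm with a two-finger parallel gripper is mounted at the origin on the work surface. World frame = base frame: x ahead of the robot, y to its left, z up, the work surface at z = 0. Lengths are in m, angles in rad, forces in N, time in s.
With the tool pointing down it reaches from about 0.275 to 0.825 m from the base axis. Payload 4.9 kg.
Tool frame: the origin (TCP) lies midway between the tips of the shut fingers; the grasp point (between the pads) lies 19 mm behind it; z points along the fingers, y is the direction in which the jaws open and shut (so a half turn about z gives the same grasp; the last joint's range is limited). The gripper opens to 85 mm and grips with 20 to 120 N. Pads are 22 mm wide; open, the fingers measure 114 mm over their backs; the gripper's body (76 mm by 85 mm) begins 54 mm behind the grasp point. The pads swing forward as they close: fully open they stand 13 mm farther back than shut.
Start: joints at [-1.278, 0.326, -0.193, 1.052, 0, 1.437], TCP at [0.228, -0.501, 0.231] pointing down, gripper open.
Joint ranges: [-2.65, 2.65], [-0.97, 1.79], [-1.3, 1.35], [-1.93, 2.1], [-1.47, 1.37], [-3.14, 3.14]. Speed limits (rad/s): [2.57, 2.57, 3.14, 3.14, 3.14, 3.14].

INTERFACE

Orientations are given as [roll, pitch, yaw] about the fixed x, y, z axes, in that order (R = Rz(yaw) Ry(pitch) Rx(roll)).
In Python, from cell import r gives the robot as it stands. The module is installed in compiled form; this text tells all that it offers.
- The arm moves only by the shell command python3 -m crank 'ROWS' [FORCE]. ROWS is JSON, a list of rows, each an object with "slide": the shift along the world's x, y, z in cm, a list of three; "turn": the turn about the world's z in rad; "gripper": the opening in per cent of the stroke, from 0 (shut) to 100 (fully open). In form: [{"slide": [x, y, z], "turn": turn, "gripper": gripper}, ...]. A call has 1 to 8 rows; each row shifts and turns the commanded pose from where the row before left it; what a row does not reach is not made up. A row lasts 1/12 s, in which the tool goes at most 41.7 mm and 7.16 degrees, less where a joint would pass 70% of its speed; a pose out of reach is approached as far as the arm can. A call with a gripper value outside its range is refused whole. The fingers move at their own pace and stop on an object; FORCE is the grip in N (left out, the last holds). Time passes only in rows, so rows that do not move let the fingers close. It gives the time, the measured TCP pose, the force and the opening at its end, in the units of the state.
- r.observe(): the state, without advancing time (a new reading comes with each control period).
- r.read_camera(name): name is "scene" or "top"; returns a dict with "img" (420x560x3 uint8, blue, green, red), "fx", "fy", "cx", "cy" (pixels), "k1" (the pictures are not rectified: a ray, as slopes to the right and down, at radius r is drawn at 1 + k1 r^2 times it, then the intrinsics apply), "rvec" (rotation vector, rad) and "tvec" (3), from world to camera coordinates, as OpenCV has them. Camera axes: x right, y down, z forward; pixel columns grow to the right and rows downward; lengths in m; the calibration is good to about 2 mm. A picture is of the moment at which its call begins. There is no depth.
- r.finish_job(): hands the job in, once; it reports no verdict.
Trained networks look in a picture, given as the dict that the camera call returned (one of the last four; its "shot" number tells which), for a name from the list of things; names that differ only in an ending like _2 or _b are one class to them, and where a whole thing is asked for, a point or a joint stands for the part that bears it (a point fixed in the world has none). Each returns a list of dicts, best first, with "p" (0 to 1); they miss things now and then, are a little off and sometimes report something else, mostly with a low value. They report only what shows in the picture. A call takes as long as a camera call.
- r.trace(thing, picture): "pixels" (420x560 bool, what is visible of it) and "box" ([centre column, centre row, width, height] in pixels, round what is visible of it).
The state is a dict: "clock": time; "q": joint angles; "dq": joint speeds; "joint_efforts": joint torques, N m; "ee_pos": TCP position; "tool_rot": TCP orientation; "force": force on the tool from outside, world axes, zero at the start; "wrist_torque": the same for the moment, N m; "grip_width": opening from 0.0 (shut) to 1.0 (fully open).
Only numpy, scipy, OpenCV 4.12 (cv2) and the standard library are available. Lean on these libraries where they do the work, as an engineer would, in place of code of your own. Each camera call takes 0.05 s, during which the arm holds its last target. There are 200 camera calls.

TASK

Stand the flask gently upright in the cup of the turntable and show its four sides to the little camera one after another: first the side with the latch squarely towards the lens, then turn it (pushing the table round by its pegs is the easy way) anticlockwise as seen from above by a quarter turn at a time for the next three sides. At each side leave the flask standing still for about a second with the hand off it, and leave it in the cup showing the fourth side. Do not drop or tip the flask over, and leave the bowl and the tumbler where they are.

Things in the scene. Friction and masses are not known exactly. Their poses are not given: they have to be found in the camera images.
- flask: Small upright taupe flask, loose, about 0.2 to 0.4 kg. Origin: centre of its underside, z up. Body 56 mm diameter to 112 mm height, narrow steel neck ring, cap 54 mm diameter from 118 to 146 mm, a button on it to 150 mm. A latch block (18 mm wide, from 125 to 143 mm height) sticks out of the cap on the flask's +x side to 44 mm from the axis; all other sides are plain. It stands on the table at the start, at any yaw, and may be left or right of the station.
- station: Fixed inspection station at any of many places and yaws. Origin: on the table under the turntable's axis, z up. The little black camera stands on its +x side on a flat boom and post (camera body 45 x 58 x 46 mm centred 205 mm from the axis, top 125 mm above the table) and looks along the station's -x at the turntable's axis. A flask with its latch squarely to the lens has the same yaw as the station.
- lens (a point): Front of the camera's lens, 170 mm from the turntable's axis on the station's +x side and 102 mm above the table.
- turntable (a joint): Angle of the turntable about its upright axis, rad, growing anticlockwise as seen from above; no stops within several turns either way. Bearing friction about 0.15 N m: it stays where it is left. At 0 the listed peg lies on the station's +x side. Aluminium disc, 280 mm diameter, its top 30 mm above the table.
- holder (a point): Centre of the inner floor of the open grey cup in the middle of the turntable, 34 mm above the table; the flask stands here. The cup's inside is about 68 mm diameter at the floor and widens to about 82 mm at its rim, 24 mm higher; a flask in it turns with the table by friction and can hardly slip.
- peg (a point): Top centre of one of four equal upright steel pegs on the turntable, 14 mm diameter, 125 mm from the axis and a quarter turn apart; they rise from the disc (30 mm) to 110 mm above the table. Pushed sideways, a peg turns the table with about 1 to 2 N.
- bowl: Loose white bowl, 100 mm diameter, 45 mm high, origin at the centre of its underside. Leave alone.
- tumbler: Loose tan tumbler, 68 mm diameter, 85 mm high, origin at the centre of its underside. Leave alone.

How it is judged:
By the outcome, as a careful person would: the job done as asked, in the order asked, and still so for the second after the job is handed in, with the robot touching nothing.
It also fails if it takes over 72 s, if anything falls off the work surface, if the arm or the gripper's body presses on something with over 40 N, if the wrist force passes 120 N, or if a joint passes its speed limit or range.

## Working session

There is one attempt and no reset: what is moved stays moved. The work goes in short steps, Python scripts to look and compute and a shell command to move; the robot and the scene stay as the last step left them, time stands still between calls to the robot, and variables do not carry over. Pictures are saved under pics/ and viewed, about 8 in all and at most 12, crops included, and the job is handed in when it is done.

```bash
mkdir -p pics; ls; cat > h.py <<'E'
import numpy as np, cv2
from cell import r
def K(p): return np.array([[p['fx'],0,p['cx']],[0,p['fy'],p['cy']],[0,0,1.]])
def D(p): return np.array([p['k1'],0,0,0,0.])
def proj(p,X):
    return cv2.projectPoints(np.array(X,float).reshape(-1,1,3),np.array(p['rvec'],float),np.array(p['tvec'],float),K(p),D(p))[0].reshape(-1,2)
def onz(p,uv,z):
    uv=np.array(uv,float).reshape(-1,1,2)
    n=cv2.undistortPoints(uv,K(p),D(p)).reshape(-1,2)
    R=cv2.Rodrigues(np.array(p['rvec'],float))[0]; t=np.array(p['tvec'],float).ravel()
    C=-R.T@t; d=np.c_[n,np.ones(len(n))]@R
    return C+d*((z-C[2])/d[:,2])[:,None]
E
python3 - <<'E'
from h import *
s=r.observe(); print(s)
ps={}
for c in('scene','top'):
    p=r.read_camera(c); cv2.imwrite(f'pics/{c}0.png',p['img'])
    R=cv2.Rodrigues(np.array(p['rvec'],float))[0]; print(c,-R.T@np.array(p['tvec']).ravel(), p['fx'],p['k1'])
    for n in ('flask','station','lens','turntable','holder','peg','bowl','tumbler'):
        for d in r.trace(n,p)[:4]: print(c,n,round(d['p'],2),np.round(d['box'],1), np.round(onz(p,[d['box'][:2]],0.03),3))
E
```

```text
pics
{'clock': 0.0, 'q': array([-1.27820920e+00,  3.26962090e-01, -1.93592602e-01,  1.05200344e+00,
        9.13373680e-06,  1.43660700e+00]), 'dq': array([ 8.45211765e-04,  5.90162135e-04,  2.88619072e-04, -5.53396970e-04,
       -3.95278995e-04, -7.08964130e-05]), 'joint_efforts': array([-1.76931744e-04, -4.43392897e+01,  2.62444907e+01,  1.55132666e-02,
       -1.25991792e-04, -8.80658746e-06]), 'ee_pos': array([ 0.22751314, -0.50009041,  0.23048862]), 'tool_rot': array([-3.13984791e+00, -2.44757861e-04,  4.26776227e-01]), 'force': array([-0.32252485,  0.27477091, -0.48436287]), 'wrist_torque': array([-0.00322804, -0.02486086, -0.0116858 ]), 'grip_width': 0.9957315133965224}
scene [1.49452992 0.05240757 1.33759178] 535.1923585117901 -0.043622909042891206
scene flask 0.82 [187.7 209.8  30.6  42.7] [[ 0.582 -0.273  0.03 ]]
scene station 0.66 [303.8 216.6  91.3 125.8] [[0.582 0.075 0.03 ]]
scene lens 0.78 [303.9 215.5  91.  124. ] [[0.578 0.075 0.03 ]]
scene lens 0.17 [400.6 176.8  18.9  34.7] [[0.406 0.375 0.03 ]]
scene holder 0.77 [304.7 198.7  93.4  95.6] [[0.515 0.075 0.03 ]]
sce
[... 151 characters left out ...]
  177.5  20.7  35. ] [[0.409 0.369 0.03 ]]
top [0.43184477 0.0198467  1.05931424] 404.13825393459626 -0.09950371863049289
top flask 0.89 [380.4 186.4  37.4  34.5] [[ 0.625 -0.277  0.03 ]]
top station 0.6 [246.3 196.9 113.4 151.9] [[0.587 0.073 0.03 ]]
top lens 0.68 [248.5 195.9 110.3 152. ] [[0.59  0.068 0.03 ]]
top turntable 0.85 [246.8 218.8 116.3 112.6] [[0.531 0.07  0.03 ]]
top holder 0.71 [249.2 217.4 111.7 115.6] [[0.535 0.064 0.03 ]]
top holder 0.36 [411.5 262.4  33.3  38.7] [[ 0.427 -0.358  0.03 ]]
top peg 0.71 [247.4 216.  110.6 114.8] [[0.538 0.069 0.03 ]]
top bowl 0.8 [412.1 263.1  35.   38. ] [[ 0.426 -0.359  0.03 ]]
top tumbler 0.8 [127.2 260.4  31.9  32.7] [[0.417 0.37  0.03 ]]
```

```bash
python3 - <<'E'
import cv2,numpy as np
a=cv2.imread('pics/top0.png');b=cv2.imread('pics/scene0.png')
t=cv2.resize(a[110:290,170:330],None,fx=3.3,fy=3.3,interpolation=2)
f=cv2.resize(a[160:215,350:410],None,fx=3.5,fy=3.5,interpolation=2)
g=cv2.resize(b[175:240,160:215],None,fx=3.5,fy=3.5,interpolation=2)
c=np.zeros((600,740,3),np.uint8);c[:594,:528]=t[:594,:528]
c[:f.shape[0],530:530+f.shape[1]]=f[:,:210];c[300:300+g.shape[0],530:530+g.shape[1]]=g[:,:210]
cv2.imwrite('pics/c0.png',c);print(f.shape,g.shape)
E
```

```text
(192, 210, 3) (228, 192, 3)
```

View pics/c0.png

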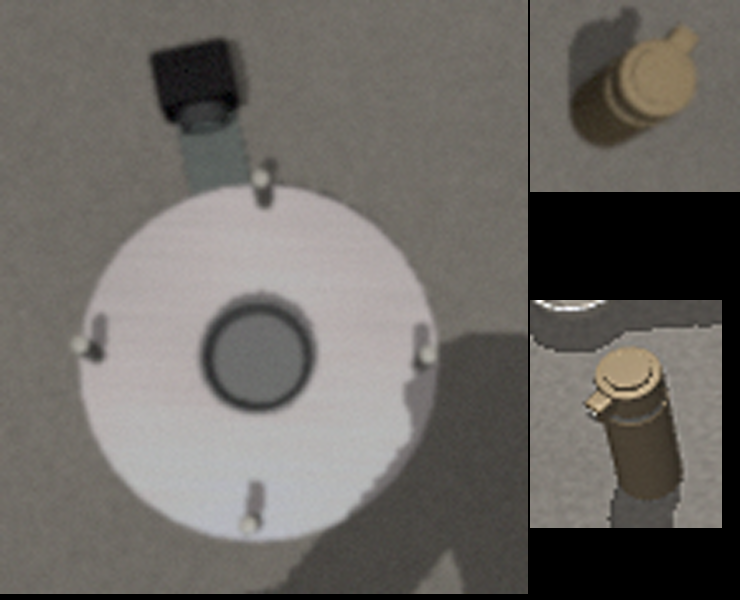

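View pics/top0.png

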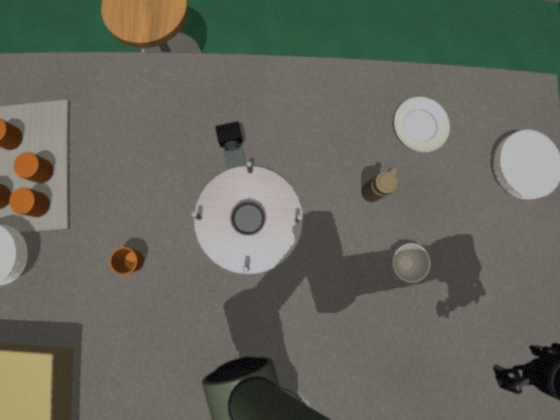

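The top view shows the station with its cup at about (248,218), the camera at (230,133), and pegs at (249,164), (194,214), (300,217) and (245,269). The flask cap is at (387,183) with the latch to its upper right. The bowl is at (411,262) and the tumbler at (124,261). I'll fit silhouettes next.

```bash
cat >> h.py <<'E'
from scipy.optimize import minimize
def cyl(rad,z0,z1,n=32):
    a=np.linspace(0,2*np.pi,n,endpoint=False); c=np.c_[rad*np.cos(a),rad*np.sin(a)]
    return np.vstack([np.c_[c,np.full(n,z)] for z in(z0,z1)])
def box(x0,x1,y0,y1,z0,z1): return np.array([[x,y,z] for x in(x0,x1) for y in(y0,y1) for z in(z0,z1)])
FL=[cyl(.028,0,.112),cyl(.02,.112,.118),cyl(.027,.118,.146),cyl(.012,.146,.150),box(0,.044,-.009,.009,.125,.143)]
CAM=[box(.1825,.2275,-.029,.029,.079,.125)]
S=4
def sil(p,parts,q,z=0,shape=(420,560)):
    c,s=np.cos(q[2]),np.sin(q[2]);R=np.array([[c,-s,0],[s,c,0],[0,0,1]])
    m=np.zeros(shape,np.uint8)
    for P in parts:
        uv=proj(p,P@R.T+[q[0],q[1],z]).astype(np.float32)
        h=cv2.convexHull(uv); cv2.fillConvexPoly(m,np.round(h*64).astype(np.int32),255,cv2.LINE_AA,6)
    return m/255.
def fit(views,parts,q0,z=0,fix=None):
    def f(q):
        q=np.array(q); q=q if fix is None else np.r_[fix,q]
        e=0
        for p,m in views:
            a=sil(p,parts,q,z); e+=1-np.minimum(a,m).sum()/np.maximum(a,m).sum()
        return e
    n=len(q0); d=np.array([.01,.01,.25]) if n==3 else np.array([.2])
    sx=np.vstack([q0]+[np.array(q0)+d*np.eye(n)[i] for i in range(n)])
    o=minimize(f,q0,method='Nelder-Mead',options=dict(initial_simplex=sx,xatol=1e-4,fatol=1e-5))
    return o.x,o.fun
E
cat > m.py <<'E'
from h import *
P={c:r.read_camera(c) for c in('scene','top')}
# flask
v=[(P[c],r.trace('flask',P[c])[0]['pixels'].astype(float)) for c in P]
best=sorted([fit(v,FL,[.61,-.27,y]) for y in np.arange(-3,3,.75)],key=lambda a:a[1])
print('flask',best[:3])
for w in v: print(' single',min([fit([w],FL,[.61,-.27,y]) for y in (-1,0,-2)],key=lambda a:a[1]))
# centre: disc via turntable
p=P['top']; c=170+np.array([258,79,438,258.5,258.5])/3.3-0; 
pegs=onz(p,[[170+a/3.3,110+b/3.3] for a,b in((262,178),(80,345),(429,354),(249,524))],.11)
print(pegs, pegs.mean(0))
print('disc',onz(p,[[248.3,219.7]],.03),'cup rim',onz(p,[[170+258/3.3,110+357/3.3]],.056))
print('lens',onz(p,[[170+205/3.3,110+118/3.3]],.102))
# camera body dark masks
cx=pegs.mean(0)[:2]
def dark(p,q):
    a=sil(p,CAM,q); k=cv2.dilate((a>.1).astype(np.uint8),np.ones((15,15)))
    return ((p['img'].max(2)<45)&(k>0)).astype(float)
q=[cx[0],cx[1],.25]
vv=[(P[c],dark(P[c],q)) for c in P]
print('cam',fit(vv,CAM,q),[fit([w],CAM,q) for w in vv])
for c,(p_,m) in zip(P,vv): 
    im=p_['img'].copy(); im[m>0]=(0,0,255); cv2.imwrite(f'pics/m_{c}.png',im)
E
python3 m.py; python3 - <<'E'
import cv2,numpy as np
b=cv2.imread('pics/scene0.png');m=cv2.imread('pics/m_scene.png')
cv2.imwrite('pics/c1.png',np.hstack([cv2.resize(x[140:290,240:370],None,fx=3,fy=3,interpolation=2) for x in(b,m)]))
E
```

```text
flask [(array([ 0.61119487, -0.25461871, -0.53861881]), np.float64(0.29431364726095555)), (array([ 0.61301463, -0.25437506, -0.57390077]), np.float64(0.29678096943814547)), (array([ 0.61300014, -0.25423504, -0.56878594]), np.float64(0.2970701172966559))]
 single (array([ 0.6104374 , -0.25432245, -0.39152998]), np.float64(0.12583310773356027))
 single (array([ 0.61318045, -0.25569341, -0.60128649]), np.float64(0.15305354185040976))
[[ 0.65527549  0.06423529  0.11      ]
 [ 0.53002614  0.1901857   0.11      ]
 [ 0.52977916 -0.05925546  0.11      ]
 [ 0.40635965  0.06587987  0.11      ]] [0.53036011 0.06526135 0.11      ]
disc [[0.52856116 0.0662367  0.03      ]] cup rim [[0.52990379 0.06547366 0.056     ]]
lens [[0.70128815 0.10805619 0.102     ]]
cam (array([0.52802708, 0.06683232, 0.25235749]), np.float64(0.8689105834684574)) [(array([0.52579175, 0.1123457 , 0.04666814]), np.float64(0.5718774230522874)), (array([0.52758359, 0.06806907, 0.22992403]), np.float64(0.2779311320000738))]
```

View pics/c1.png

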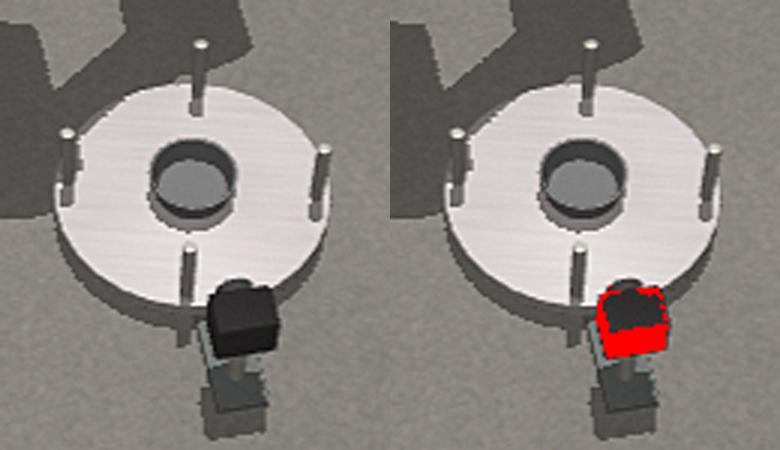

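The scene crop confirms the layout: camera body at about (242,320) in the crop, cup at (193,180). The dark mask missed the camera's top face, so I'll raise the threshold and check the flask yaw with direct points.

```bash
cat > m2.py <<'E'
from h import *
P={c:r.read_camera(c) for c in('scene','top')}
C=[.530,.0655]
for thr in (58,66):
  vv=[]
  for c in P:
    p=P[c];a=sil(p,CAM,C+[.245]); k=cv2.dilate((a>.1).astype(np.uint8),np.ones((7,7)))
    vv.append((p,((p['img'].max(2)<thr)&(k>0)).astype(float)))
  print(thr,'both',fit(vv,CAM,C+[.25]),'fixed',fit(vv,CAM,[.25],fix=C),[fit([w],CAM,[.25],fix=C) for w in vv])
a=onz(P['top'],[[386.6,182.9]],.146)[0];b=onz(P['top'],[[395.1,170.9]],.138)[0]
print('flask top',a,b,np.arctan2(*(b-a)[1::-1]))
a=onz(P['scene'],[[188,195.6]],.146)[0];b=onz(P['scene'],[[177.1,204.1]],.140)[0]
print('flask sc',a,b,np.arctan2(*(b-a)[1::-1]))
E
python3 m2.py
```

```text
58 both (array([0.5277244 , 0.06792645, 0.24530292]), np.float64(0.38937926206398077)) fixed (array([0.25820312]), np.float64(0.3986939712849923)) [(array([0.271875]), np.float64(0.19279988113925428)), (array([0.2480957]), np.float64(0.17368414697465484))]
66 both (array([0.52825789, 0.06586366, 0.25339324]), np.float64(0.3618346042735273)) fixed (array([0.25541992]), np.float64(0.378862539494096)) [(array([0.27575684]), np.float64(0.19069705468065934)), (array([0.2465332]), np.float64(0.13752747091745532))]
flask top [ 0.61168346 -0.25846307  0.146     ] [ 0.64291768 -0.28210603  0.138     ] -0.6479386296412725
flask sc [ 0.61522942 -0.25163353  0.146     ] [ 0.6421671 -0.2782704  0.14     ] -0.7797835542275087
```

```bash
R='{"slide":[0,0,0]}'; python3 -m crank '[{"slide":[2.4,1.5,0],"turn":0.123,"gripper":100},{"slide":[2.4,1.5,0],"turn":0.123,"gripper":100},{"slide":[2.4,1.5,0],"turn":0.123,"gripper":100},{"slide":[2.4,1.5,0],"turn":0.123,"gripper":100},{"slide":[2.4,1.5,0],"turn":0.123,"gripper":100},{"slide":[2.4,1.5,0],"turn":0.123,"gripper":100},{"slide":[2.4,1.5,0],"turn":0.123,"gripper":100},{"slide":[2.4,1.5,0],"turn":0.123,"gripper":100}]' 45
python3 -m crank '[{"slide":[2.4,1.5,0],"turn":0.123,"gripper":100},{"slide":[2.4,1.5,0],"turn":0.123,"gripper":100},{"slide":[2.4,1.5,0],"turn":0.123,"gripper":100},{"slide":[2.4,1.5,0],"turn":0.123,"gripper":100},{"slide":[2.4,1.5,0],"turn":0.123,"gripper":100},{"slide":[2.4,1.5,0],"turn":0.123,"gripper":100},{"slide":[2.4,1.5,0],"turn":0.123,"gripper":100},{"slide":[0,0,0],"turn":0.123,"gripper":100}]'
```

```text
clock: 1.87
ee_pos: [0.4208, -0.3798, 0.2314]
tool_rot: [3.141, 0.0, 1.417]
force: [0.1, -0.5, -0.5]
grip_width: 1.0
clock: 2.53
ee_pos: [0.5914, -0.2725, 0.2308]
tool_rot: [3.139, 0.001, 2.406]
force: [-1.2, 0.8, 0.0]
grip_width: 0.999
```

```bash
python3 -m crank '[{"slide":[2.1,1.7,0],"turn":0.1,"gripper":100},{"slide":[0,0,0],"turn":0,"gripper":100},{"slide":[0,0,-3],"turn":0,"gripper":100}]'
python3 - <<'E'
from h import *
out=[]
for c,(u,v) in(('scene',(190,200)),('top',(385,185))):
    p=r.read_camera(c); out.append(cv2.resize(p['img'][v-50:v+50,u-50:u+50],None,fx=4,fy=4,interpolation=2))
cv2.imwrite('pics/c2.png',np.hstack(out))
E
```

```text
clock: 2.78
ee_pos: [0.6128, -0.2595, 0.2067]
tool_rot: [3.14, 0.011, 2.496]
force: [1.6, -1.4, 1.1]
grip_width: 1.0
```

View pics/c2.png

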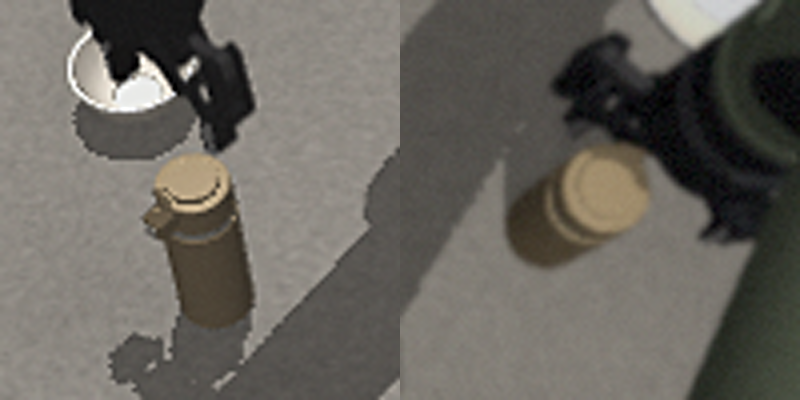

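The scene crop shows the gripper above and behind the flask in the view, which is consistent with its height. The flask is untouched, its cap at about (190,185) in the crop. I'll descend and grip.

```bash
python3 -m crank '[{"slide":[0,0,-2.2],"turn":0,"gripper":100},{"slide":[0,0,-2.2],"turn":0,"gripper":100},{"slide":[0,0,-2.2],"turn":0,"gripper":100},{"slide":[0,0,-2],"turn":0,"gripper":100},{"slide":[0,0,0],"turn":0,"gripper":100}]'
python3 - <<'E'
from h import *
p=r.read_camera('scene');s=r.observe();print(s['ee_pos'],s['tool_rot'],s['force'])
cv2.imwrite('pics/c3.png',cv2.resize(p['img'][150:250,140:240],None,fx=4,fy=4,interpolation=2))
E
```

```text
clock: 3.3
ee_pos: [0.6056, -0.2577, 0.1115]
tool_rot: [-3.14, -0.008, 2.493]
force: [-0.0, 0.6, 0.5]
grip_width: 1.0
[ 0.60669199 -0.25823583  0.11373283] [-3.14082606 -0.0049386   2.49358575] [-0.24024416 -0.68538015  0.36333983]
```

View pics/c3.png

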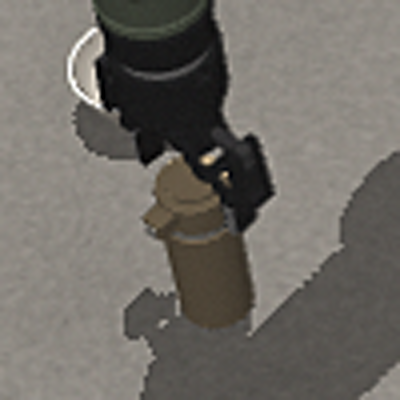

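```bash
python3 -m crank '[{"slide":[0.5,0.2,0],"turn":0,"gripper":100},{"slide":[0,0,0],"turn":0,"gripper":75},{"slide":[0,0,0],"turn":0,"gripper":70},{"slide":[0,0,0],"turn":0,"gripper":66},{"slide":[0,0,0],"turn":0,"gripper":63},{"slide":[0,0,0],"turn":0,"gripper":60},{"slide":[0,0,0],"turn":0,"gripper":50},{"slide":[0,0,0],"turn":0,"gripper":40}]' 45
python3 -m crank '[{"slide":[0,0,0],"turn":0,"gripper":40},{"slide":[0,0,0],"turn":0,"gripper":40},{"slide":[0,0,0],"turn":0,"gripper":40}]'
```

```text
clock: 4.02
ee_pos: [0.6147, -0.257, 0.1168]
tool_rot: [3.141, 0.003, 2.495]
force: [0.6, 1.1, 6.4]
grip_width: 0.615
clock: 4.27
ee_pos: [0.6147, -0.2569, 0.1168]
tool_rot: [3.141, 0.003, 2.495]
force: [0.4, 1.5, 6.7]
grip_width: 0.617
```

```bash
python3 -m crank '[{"slide":[0,0,0.5],"turn":0,"gripper":40},{"slide":[0,0,1],"turn":0,"gripper":40},{"slide":[0,0,2],"turn":0,"gripper":40},{"slide":[0,0,2.5],"turn":0,"gripper":40},{"slide":[0,0,2.5],"turn":0,"gripper":40},{"slide":[0,0,2.5],"turn":0,"gripper":40},{"slide":[0,0,2],"turn":0,"gripper":40},{"slide":[0,0,1],"turn":0,"gripper":40}]'
cat > fl.py <<'E'
from h import *
import sys
out=[]
s=r.observe();print(s['ee_pos'],s['tool_rot'],s['force'],s['grip_width'])
p=r.read_camera('scene')
d=r.trace('flask',p)[0];b=d['box'];print(d['p'],b)
u,v=int(b[0]),int(b[1]); u=min(max(u,60),500);v=min(max(v,60),360)
im=p['img'].copy()
cv2.imwrite(sys.argv[1],cv2.resize(im[v-60:v+60,u-60:u+60],None,fx=4,fy=4,interpolation=2))
E
python3 fl.py pics/c4.png
```

```text
clock: 4.93
ee_pos: [0.6142, -0.2571, 0.2585]
tool_rot: [3.141, 0.003, 2.495]
force: [0.3, -1.5, -3.6]
grip_width: 0.617
[ 0.61423715 -0.2570744   0.25853195] [3.14132923e+00 3.09026921e-03 2.49473590e+00] [ 0.33905199 -1.49871669 -3.63851176] 0.6168172581844377
0.66 [181.0, 178.8, 31.0, 45.9]
```

View pics/c4.png

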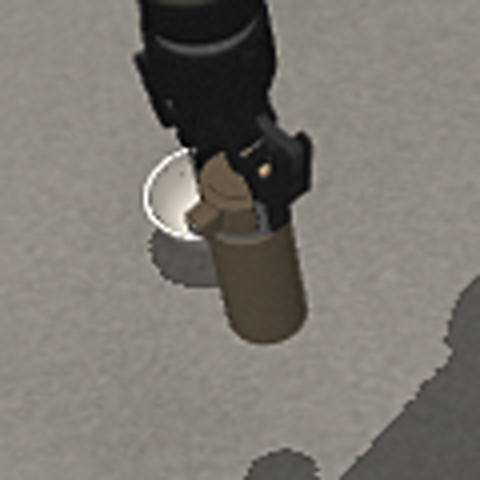

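Grasp holds; the flask hangs upright with its latch free. Carrying it over.

```bash
python3 -m crank '[{"slide":[-0.3,1,0],"turn":0.05,"gripper":40},{"slide":[-0.6,2,0],"turn":0.07,"gripper":40},{"slide":[-0.8,3,0],"turn":0.08,"gripper":40},{"slide":[-0.8,3,0],"turn":0.08,"gripper":40},{"slide":[-0.8,3,0],"turn":0.08,"gripper":40},{"slide":[-0.8,3,0],"turn":0.08,"gripper":40},{"slide":[-0.8,3,0],"turn":0.08,"gripper":40},{"slide":[-0.8,3,0],"turn":0.08,"gripper":40}]'
python3 -m crank '[{"slide":[-0.8,3,0],"turn":0.08,"gripper":40},{"slide":[-0.8,3,0],"turn":0.08,"gripper":40},{"slide":[-0.6,2.5,0],"turn":0.07,"gripper":40},{"slide":[-0.4,1.8,0],"turn":0.05,"gripper":40},{"slide":[-0.1,0.7,0],"turn":0.02,"gripper":40},{"slide":[0,0,0],"turn":0,"gripper":40},{"slide":[0,0,0],"turn":0,"gripper":40}]'
cat > w.py <<'E'
from h import *
import sys
# free-hanging fit of flask: yaw/xy given base z, using both views; also cup rim overlay
z=float(sys.argv[1]); s=r.observe(); e=s['ee_pos']; print(e,s['tool_rot'],s['force'])
v=[]
for c in('scene','top'):
    p=r.read_camera(c); d=r.trace('flask',p)
    if d: v.append((p,d[0]['pixels'].astype(float))); print(c,d[0]['p'],d[0]['box'])
for p,m in v[:1]: cv2.imwrite('pics/w.png',cv2.resize(p['img'][110:290,200:400],None,fx=3,fy=3,interpolation=2))
# compare mask bottom rows with projected base
p,m=v[0]; rows=np.where(m.any(1))[0]; print('mask rows',rows.min(),rows.max())
a=sil(p,FL,[e[0],e[1],.25],z)>.5; 
for row in (rows.max()-25,rows.max()-15,rows.max()-8): print(row,[ (np.where(k[row])[0].min(),np.where(k[row])[0].max()) for k in (m>0,a) if k[row].any()])
print('pred rows',np.where(a.any(1))[0][[0,-1]])
E
python3 w.py .142
```

```text
clock: 5.7
ee_pos: [0.5548, -0.0451, 0.2532]
tool_rot: [3.141, -0.004, 3.098]
force: [1.3, 0.2, -3.9]
grip_width: 0.618
clock: 6.28
ee_pos: [0.5293, 0.063, 0.2543]
tool_rot: [-3.141, -0.002, -2.889]
force: [0.2, -0.4, -3.8]
grip_width: 0.614
[0.52929418 0.06297974 0.25426488] [-3.14113338e+00 -1.75359837e-03 -2.88879103e+00] [ 0.24338969 -0.37772909 -3.75710208]
scene 0.93 [304.4, 164.2, 19.4, 50.7]
mask rows 139 186
161 [(np.int64(295), np.int64(315)), (np.int64(293), np.int64(314))]
171 [(np.int64(295), np.int64(314)), (np.int64(293), np.int64(313))]
178 [(np.int64(295), np.int64(313)), (np.int64(292), np.int64(312))]
pred rows [137 187]
```

View pics/w.png

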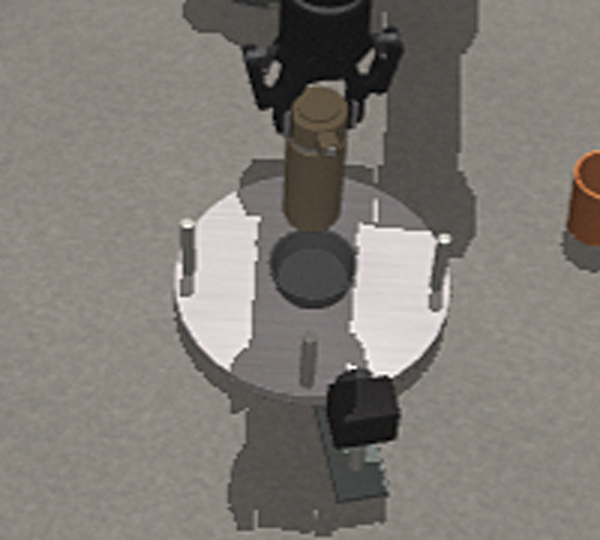

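```bash
python3 - <<'E'
from h import *
p=r.read_camera('scene')
print('rim proj',proj(p,[.5295,.066,.058]),'seen 304.3,~199')
q=[.530,.0655]
for y in (0,.15,.25,.35,.5):
    c=np.array([np.cos(y),np.sin(y)]); print(y,proj(p,[[.530+.044*c[0],.066+.044*c[1],.142+.134],[.530,.066,.142+.146],[.530,.066,.142]]).round(1).tolist())
m=r.trace('flask',p)[0]['pixels'].astype(float)
print(fit([(p,m)],FL,[.53,.066,.25],z=.142))
im=p['img'][125:190,285:325]
cv2.imwrite('pics/l.png',cv2.resize(im,None,fx=9,fy=9,interpolation=2))
# cup ring: dark pixels fit
E
```

```text
rim proj [[301.97643728 196.76896319]] seen 304.3,~199
0 [[304.8, 160.3], [305.7, 144.7], [303.2, 179.3]]
0.15 [[307.3, 160.3], [305.7, 144.7], [303.2, 179.3]]
0.25 [[309.0, 160.1], [305.7, 144.7], [303.2, 179.3]]
0.35 [[310.6, 159.8], [305.7, 144.7], [303.2, 179.3]]
0.5 [[312.9, 159.2], [305.7, 144.7], [303.2, 179.3]]
(array([0.5307928 , 0.06588419, 0.27604213]), np.float64(0.15157587833003816))
```

View pics/l.png

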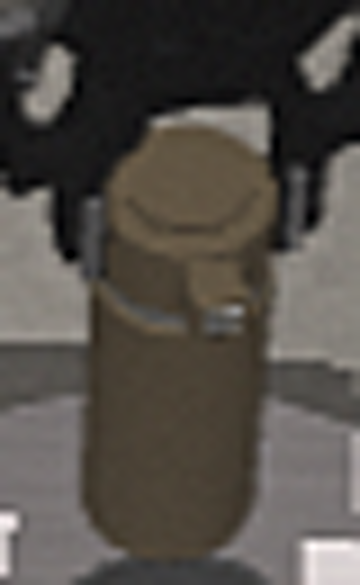

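```bash
python3 - <<'E'
from h import *
p=r.read_camera('scene')
X=onz(p,[[240+a/3,140+b/3] for a,b in((201,44),(67,133),(325,150),(190,247))],.11);print(X,X.mean(0))
for y,x in ((.066,.53),(.07,.533)):
  a=sil(p,[cyl(.14,.03,.03)],[x,y,0])>.5
  print(np.where(a.any(0))[0][[0,-1]],np.where(a.any(1))[0][[0,-1]])
g=p['img'].min(2)[130:290,230:380]; 
d=r.trace('turntable',p); print(d[0]['p'],d[0]['box'] if d else 0)
E
```

```text
[[ 0.40705237  0.07392355  0.11      ]
 [ 0.53192787 -0.05190025  0.11      ]
 [ 0.53413872  0.19887763  0.11      ]
 [ 0.65709523  0.07298317  0.11      ]] [0.53255355 0.07347103 0.11      ]
[255 348] [167 242]
[257 349] [168 243]
0.7 [303.6, 207.6, 91.7, 78.6]
```

```bash
python3 -m crank '[{"slide":[0.15,0.55,-0.5],"turn":0,"gripper":40},{"slide":[0,0,-1.5],"turn":0,"gripper":40},{"slide":[0,0,-1.6],"turn":0,"gripper":40},{"slide":[0,0,-1.6],"turn":0,"gripper":40},{"slide":[0,0,-1.2],"turn":0,"gripper":40},{"slide":[0,0,-0.6],"turn":0,"gripper":40},{"slide":[0,0,0],"turn":0,"gripper":40}]'
python3 -m crank '[{"slide":[0,0,-0.6],"turn":0,"gripper":40},{"slide":[0,0,-0.6],"turn":0,"gripper":40},{"slide":[0,0,-0.6],"turn":0,"gripper":40},{"slide":[0,0,-0.4],"turn":0,"gripper":40},{"slide":[0,0,-0.3],"turn":0,"gripper":40},{"slide":[0,0,0],"turn":0,"gripper":40}]'
```

```text
clock: 7.27
ee_pos: [0.5301, 0.0691, 0.1836]
tool_rot: [3.141, -0.003, -2.888]
force: [-0.9, 0.6, -4.3]
grip_width: 0.619
clock: 7.77
ee_pos: [0.5307, 0.0688, 0.1596]
tool_rot: [3.141, -0.001, -2.888]
force: [-0.2, -0.6, -2.6]
grip_width: 0.624
```

```bash
python3 -m crank '[{"slide":[0,0,-0.2],"turn":0,"gripper":40},{"slide":[0,0,-0.2],"turn":0,"gripper":40},{"slide":[0,0,-0.1],"turn":0,"gripper":40},{"slide":[0,0,-0.1],"turn":0,"gripper":40},{"slide":[0,0,0],"turn":0,"gripper":40}]'
python3 -m crank '[{"slide":[0,0,-0.1],"turn":0,"gripper":40},{"slide":[0,0,-0.1],"turn":0,"gripper":40},{"slide":[0,0,0],"turn":0,"gripper":40}]'
```

```text
clock: 8.18
ee_pos: [0.5311, 0.0688, 0.1542]
tool_rot: [3.142, -0.0, -2.888]
force: [-0.4, 0.2, -4.1]
grip_width: 0.617
clock: 8.43
ee_pos: [0.5311, 0.0689, 0.1522]
tool_rot: [3.142, -0.0, -2.888]
force: [0.2, -0.5, -3.7]
grip_width: 0.617
```

```bash
python3 -m crank '[{"slide":[0,0,-0.1],"turn":0,"gripper":40},{"slide":[0,0,-0.1],"turn":0,"gripper":40},{"slide":[0,0,0],"turn":0,"gripper":40}]'
python3 -m crank '[{"slide":[0,0,-0.1],"turn":0,"gripper":40},{"slide":[0,0,0],"turn":0,"gripper":40}]'
python3 -c "
from h import *
p=r.read_camera('scene');cv2.imwrite('pics/c6.png',cv2.resize(p['img'][125:225,250:360],None,fx=5,fy=5,interpolation=2))"
```

```text
clock: 8.68
ee_pos: [0.5315, 0.0689, 0.1509]
tool_rot: [-3.141, 0.001, -2.888]
force: [-1.1, 1.2, 1.6]
grip_width: 0.619
clock: 8.85
ee_pos: [0.5319, 0.069, 0.1508]
tool_rot: [-3.141, 0.002, -2.888]
force: [-3.5, 0.2, 8.6]
grip_width: 0.619
```

View pics/c6.png

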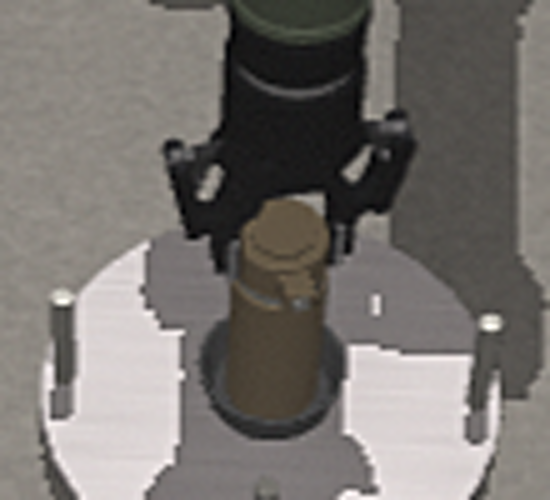

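The flask sits inside the cup, centred, with the latch towards the camera. Contact showed as 8.6 N at base height 0.034 m. I'll release it and go straight up.

```bash
python3 -m crank '[{"slide":[0,0,0.1],"turn":0,"gripper":64},{"slide":[0,0,0],"turn":0,"gripper":70},{"slide":[0,0,0],"turn":0,"gripper":85},{"slide":[0,0,0],"turn":0,"gripper":100},{"slide":[0,0,0],"turn":0,"gripper":100},{"slide":[0,0,0],"turn":0,"gripper":100}]'
python3 -m crank '[{"slide":[0,0,1.5],"turn":0,"gripper":100},{"slide":[0,0,2.5],"turn":0,"gripper":100},{"slide":[0,0,2.5],"turn":0,"gripper":100},{"slide":[0,0,2],"turn":0,"gripper":100}]'
cat > y.py <<'E'
from h import *
import sys
y0=float(sys.argv[1]); s=r.observe(); print(s['clock'],s['ee_pos'],s['force'])
for c in('scene','top'):
    p=r.read_camera(c); d=r.trace('flask',p)
    if d and d[0]['p']>.5:
        m=d[0]['pixels'].astype(float)
        print(c,d[0]['p'],m.sum(),[ (f[0].round(4),round(f[1],3)) for f in [fit([(p,m)],FL,[.531,.0685,y],z=.034) for y in (y0,y0+.3)]])
    cv2.imwrite(f'pics/y_{c}_{s["clock"]:.1f}.png',cv2.resize(p['img'][125:285,180:340] if c=='top' else p['img'][130:260,240:370],(400,400),interpolation=2))
E
python3 y.py .25
```

```text
clock: 9.4
ee_pos: [0.5312, 0.0688, 0.1501]
tool_rot: [3.142, -0.0, -2.888]
force: [-0.1, -0.0, -0.1]
grip_width: 1.004
clock: 9.73
ee_pos: [0.5314, 0.0688, 0.2368]
tool_rot: [-3.141, 0.001, -2.888]
force: [0.4, 0.3, -0.6]
grip_width: 0.999
9.7333 [0.53141173 0.06881503 0.23677679] [ 0.43369443  0.3006664  -0.55685555]
scene 0.83 777.0 [(array([0.5291, 0.0734, 0.2583]), np.float64(0.123)), (array([0.5267, 0.0735, 0.2757]), np.float64(0.122))]
```

```bash
python3 -m crank '[{"slide":[-1.5,0,0],"turn":-0.05,"gripper":60},{"slide":[-2.5,0,0],"turn":-0.05,"gripper":60},{"slide":[-2.5,0,0],"turn":-0.05,"gripper":60},{"slide":[-2.5,0,0],"turn":-0.05,"gripper":60},{"slide":[-2.5,0,0],"turn":-0.05,"gripper":60},{"slide":[-1,0,0],"turn":0,"gripper":60},{"slide":[0,0,0],"turn":0,"gripper":60},{"slide":[0,0,0],"turn":0,"gripper":60}]' 20
python3 y.py .25
python3 -c "
import numpy as np
t=np.pi+np.linspace(0,np.pi/2,25);d=np.diff(12.5*np.c_[np.cos(t),np.sin(t)],axis=0)
for i in range(0,24,8): print(','.join('{\"slide\":[%.2f,%.2f,0],\"turn\":0.0655,\"gripper\":5}'%tuple(x) for x in d[i:i+8]))"
```

```text
clock: 10.6
ee_pos: [0.4066, 0.0688, 0.235]
tool_rot: [-3.142, 0.0, -3.138]
force: [0.6, -0.6, 0.5]
grip_width: 0.598
10.6 [0.40658235 0.06880603 0.23500826] [ 0.61866768 -0.58675941  0.46427618]
scene 0.81 757.0 [(array([0.5298, 0.0727, 0.3032]), np.float64(0.145)), (array([0.5294, 0.0731, 0.3725]), np.float64(0.146))]
top 0.88 692.0 [(array([0.5316, 0.0675, 0.2759]), np.float64(0.072)), (array([0.5313, 0.0673, 0.2676]), np.float64(0.072))]
{"slide":[0.03,-0.82,0],"turn":0.0655,"gripper":5},{"slide":[0.08,-0.81,0],"turn":0.0655,"gripper":5},{"slide":[0.13,-0.81,0],"turn":0.0655,"gripper":5},{"slide":[0.19,-0.80,0],"turn":0.0655,"gripper":5},{"slide":[0.24,-0.78,0],"turn":0.0655,"gripper":5},{"slide":[0.29,-0.77,0],"turn":0.0655,"gripper":5},{"slide":[0.34,-0.75,0],"turn":0.0655,"gripper":5},{"slide":[0.39,-0.72,0],"turn":0.0655,"gripper":5}
{"slide":[0.43,-0.69,0],"turn":0.0655,"gripper":5},{"slide":[0.48,-0.66,0],"turn":0.0655,"gripper":5},{"slide":[0.52,-0.63,0],"turn":0.0655,"gripper":5},{"slide":[0.56,-0.60,0],"turn":0.0655,"gripper":5},{"slide":[0.60,-0.56,0],"turn":0.0655,"gripper":5},{"slide":[0.63,-0.52,0],"turn":0.0655,"gripper":5},{"slide":[0.66,-0.48,0],"turn":0.0655,"gripper":5},{"slide":[0.69,-0.43,0],"turn":0.0655,"gripper":5}
{"slide":[0.72,-0.39,0],"turn":0.0655,"gripper":5},{"slide":[0.75,-0.34,0],"turn":0.0655,"gripper":5},{"slide":[0.77,-0.29,0],"turn":0.0655,"gripper":5},{"slide":[0.78,-0.24,0],"turn":0.0655,"gripper":5},{"slide":[0.80,-0.19,0],"turn":0.0655,"gripper":5},{"slide":[0.81,-0.13,0],"turn":0.0655,"gripper":5},{"slide":[0.81,-0.08,0],"turn":0.0655,"gripper":5},{"slide":[0.82,-0.03,0],"turn":0.0655,"gripper":5}
```

View pics/y_top_10.6.png

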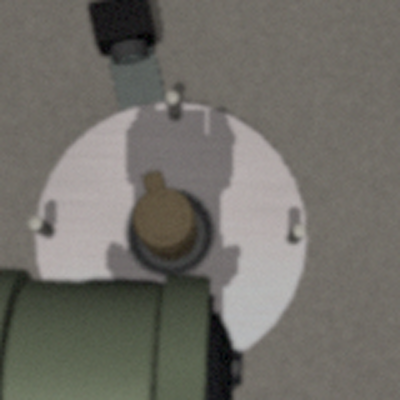

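The latch points at the lens, with fitted yaw about 0.27 against the station's 0.25. The flask has already stood alone for 1.2 s. Next I descend on the near peg and grip it.

```bash
python3 -m crank '[{"slide":[-0.05,0,-2],"turn":0,"gripper":60},{"slide":[0,0,-3],"turn":0,"gripper":60},{"slide":[0,0,-3],"turn":0,"gripper":60},{"slide":[0,0,-3],"turn":0,"gripper":60},{"slide":[0,0,-3],"turn":0,"gripper":60},{"slide":[0,0,-2],"turn":0,"gripper":60},{"slide":[0,0,0],"turn":0,"gripper":40},{"slide":[0,0,0],"turn":0,"gripper":25}]' 20
python3 -m crank '[{"slide":[0,0,0],"turn":0,"gripper":18},{"slide":[0,0,0],"turn":0,"gripper":10},{"slide":[0,0,0],"turn":0,"gripper":5},{"slide":[0,0,0],"turn":0,"gripper":5}]'
```

```text
clock: 11.47
ee_pos: [0.4053, 0.0688, 0.0746]
tool_rot: [3.142, -0.003, -3.138]
force: [-0.1, 0.3, 1.3]
grip_width: 0.328
clock: 11.8
ee_pos: [0.4071, 0.0688, 0.0763]
tool_rot: [-3.142, 0.003, -3.138]
force: [1.6, 0.6, -1.0]
grip_width: 0.153
```

```bash
python3 -m crank '[{"slide":[0.03,-0.82,0],"turn":0.0655,"gripper":5},{"slide":[0.08,-0.81,0],"turn":0.0655,"gripper":5},{"slide":[0.13,-0.81,0],"turn":0.0655,"gripper":5},{"slide":[0.19,-0.80,0],"turn":0.0655,"gripper":5},{"slide":[0.24,-0.78,0],"turn":0.0655,"gripper":5},{"slide":[0.29,-0.77,0],"turn":0.0655,"gripper":5},{"slide":[0.34,-0.75,0],"turn":0.0655,"gripper":5},{"slide":[0.39,-0.72,0],"turn":0.0655,"gripper":5}]'
python3 -m crank '[{"slide":[0.43,-0.69,0],"turn":0.0655,"gripper":5},{"slide":[0.48,-0.66,0],"turn":0.0655,"gripper":5},{"slide":[0.52,-0.63,0],"turn":0.0655,"gripper":5},{"slide":[0.56,-0.60,0],"turn":0.0655,"gripper":5},{"slide":[0.60,-0.56,0],"turn":0.0655,"gripper":5},{"slide":[0.63,-0.52,0],"turn":0.0655,"gripper":5},{"slide":[0.66,-0.48,0],"turn":0.0655,"gripper":5},{"slide":[0.69,-0.43,0],"turn":0.0655,"gripper":5}]'
python3 -m crank '[{"slide":[0.72,-0.39,0],"turn":0.0655,"gripper":5},{"slide":[0.75,-0.34,0],"turn":0.0655,"gripper":5},{"slide":[0.77,-0.29,0],"turn":0.0655,"gripper":5},{"slide":[0.78,-0.24,0],"turn":0.0655,"gripper":5},{"slide":[0.80,-0.19,0],"turn":0.0655,"gripper":5},{"slide":[0.81,-0.13,0],"turn":0.0655,"gripper":5},{"slide":[0.81,-0.08,0],"turn":0.0655,"gripper":5},{"slide":[0.82,-0.03,0],"turn":0.0655,"gripper":5}]'
python3 -m crank '[{"slide":[0,0,0],"turn":0,"gripper":5},{"slide":[0,0,0],"turn":0,"gripper":5}]'; python3 y.py 1.8
```

```text
clock: 12.47
ee_pos: [0.4238, 0.0064, 0.0763]
tool_rot: [-3.141, 0.003, -2.611]
force: [1.6, 3.4, 0.4]
grip_width: 0.152
clock: 13.13
ee_pos: [0.4692, -0.039, 0.0763]
tool_rot: [-3.141, 0.002, -2.087]
force: [0.6, 3.0, 2.4]
grip_width: 0.154
clock: 13.8
ee_pos: [0.5313, -0.0555, 0.0763]
tool_rot: [-3.141, 0.002, -1.563]
force: [-1.6, 3.3, 3.0]
grip_width: 0.156
clock: 13.97
ee_pos: [0.5319, -0.0556, 0.0763]
tool_rot: [-3.139, 0.002, -1.567]
force: [-0.5, 5.0, 6.5]
grip_width: 0.159
13.9667 [ 0.53187822 -0.05558466  0.07629627] [-0.47677135  4.98845937  6.48406118]
scene 0.69 855.0 [(array([0.5296, 0.0728, 1.9572]), np.float64(0.102)), (array([0.5308, 0.0726, 2.0244]), np.float64(0.1))]
```

```bash
python3 -m crank '[{"slide":[0,0,0],"turn":0,"gripper":30},{"slide":[0,0,0],"turn":0,"gripper":60},{"slide":[0,0,1],"turn":0,"gripper":60},{"slide":[0,0,3],"turn":0,"gripper":60},{"slide":[0,0,3],"turn":0,"gripper":60},{"slide":[-1.5,0,0],"turn":-0.1,"gripper":60},{"slide":[-2.5,0,0],"turn":-0.121,"gripper":60},{"slide":[-2.5,0,0],"turn":-0.121,"gripper":60}]'
python3 -m crank '[{"slide":[-2.5,0,0],"turn":-0.121,"gripper":60},{"slide":[-2.5,0,0],"turn":-0.121,"gripper":60},{"slide":[-1,0.5,0],"turn":-0.121,"gripper":60},{"slide":[0,2,0],"turn":-0.121,"gripper":60},{"slide":[0,2,0],"turn":-0.121,"gripper":60},{"slide":[0,2,0],"turn":-0.121,"gripper":60},{"slide":[0,2,0],"turn":-0.121,"gripper":60}]'; python3 y.py 1.8
python3 -m crank '[{"slide":[0,2,0],"turn":-0.121,"gripper":60},{"slide":[0,1.5,0],"turn":-0.121,"gripper":60},{"slide":[0,0.5,0],"turn":-0.05,"gripper":60},{"slide":[0,0,0],"turn":0,"gripper":60},{"slide":[0,0,0],"turn":0,"gripper":60}]'; python3 y.py 1.8
```

```text
clock: 14.83
ee_pos: [0.4658, -0.057, 0.1464]
tool_rot: [-3.14, -0.001, -1.915]
force: [0.1, 0.2, 0.4]
grip_width: 0.598
clock: 15.42
ee_pos: [0.4057, 0.0289, 0.146]
tool_rot: [-3.14, 0.0, -2.763]
force: [0.7, -0.4, -0.7]
grip_width: 0.601
15.4167 [0.40569267 0.02885583 0.14599689] [ 0.71665528 -0.3800253  -0.69695141]
scene 0.75 819.0 [(array([0.5296, 0.0734, 1.8709]), np.float64(0.135)), (array([0.5309, 0.0734, 2.0626]), np.float64(0.132))]
top 0.62 651.0 [(array([0.5295, 0.0683, 1.8168]), np.float64(0.119)), (array([0.5304, 0.0678, 1.8707]), np.float64(0.12))]
clock: 16.03
ee_pos: [0.406, 0.0679, 0.1454]
tool_rot: [-3.141, 0.0, -3.046]
force: [-0.2, -0.0, -0.2]
grip_width: 0.599
16.0333 [0.40603266 0.0678564  0.14541522] [-0.18783597 -0.02609073 -0.2320166 ]
scene 0.71 851.0 [(array([0.5293, 0.0735, 1.8739]), np.float64(0.109)), (array([0.5307, 0.0739, 1.9965]), np.float64(0.107))]
top 0.6 634.0 [(array([0.5311, 0.0691, 1.8834]), np.float64(0.145)), (array([0.5304, 0.0678, 1.8471]), np.float64(0.143))]
```

Side 2's fitted yaw is about 1.85 (target 1.82), and it stood untouched for about 2 s. On to the next quarter.

```bash
python3 -m crank '[{"slide":[0,0.1,-2],"turn":-0.095,"gripper":60},{"slide":[0,0,-3],"turn":0,"gripper":60},{"slide":[0,0,-2],"turn":0,"gripper":60},{"slide":[0,0,0],"turn":0,"gripper":40},{"slide":[0,0,0],"turn":0,"gripper":25},{"slide":[0,0,0],"turn":0,"gripper":18},{"slide":[0,0,0],"turn":0,"gripper":10},{"slide":[0,0,0],"turn":0,"gripper":5}]'
python3 -m crank '[{"slide":[0,0,0],"turn":0,"gripper":5},{"slide":[0,0,0],"turn":0,"gripper":5},{"slide":[0,0,0],"turn":0,"gripper":5}]'
```

```text
clock: 16.9
ee_pos: [0.4066, 0.0693, 0.0763]
tool_rot: [-3.141, 0.002, 3.141]
force: [-1.0, -0.7, 0.9]
grip_width: 0.16
clock: 17.15
ee_pos: [0.4066, 0.0695, 0.0762]
tool_rot: [-3.141, 0.002, 3.141]
force: [-1.7, -1.2, 6.9]
grip_width: 0.159
```

```bash
python3 -m crank '[{"slide":[0.03,-0.82,0],"turn":0.0655,"gripper":5},{"slide":[0.08,-0.81,0],"turn":0.0655,"gripper":5},{"slide":[0.13,-0.81,0],"turn":0.0655,"gripper":5},{"slide":[0.19,-0.80,0],"turn":0.0655,"gripper":5},{"slide":[0.24,-0.78,0],"turn":0.0655,"gripper":5},{"slide":[0.29,-0.77,0],"turn":0.0655,"gripper":5},{"slide":[0.34,-0.75,0],"turn":0.0655,"gripper":5},{"slide":[0.39,-0.72,0],"turn":0.0655,"gripper":5}]'
python3 -m crank '[{"slide":[0.43,-0.69,0],"turn":0.0655,"gripper":5},{"slide":[0.48,-0.66,0],"turn":0.0655,"gripper":5},{"slide":[0.52,-0.63,0],"turn":0.0655,"gripper":5},{"slide":[0.56,-0.60,0],"turn":0.0655,"gripper":5},{"slide":[0.60,-0.56,0],"turn":0.0655,"gripper":5},{"slide":[0.63,-0.52,0],"turn":0.0655,"gripper":5},{"slide":[0.66,-0.48,0],"turn":0.0655,"gripper":5},{"slide":[0.69,-0.43,0],"turn":0.0655,"gripper":5}]'
python3 -m crank '[{"slide":[0.72,-0.39,0],"turn":0.0655,"gripper":5},{"slide":[0.75,-0.34,0],"turn":0.0655,"gripper":5},{"slide":[0.77,-0.29,0],"turn":0.0655,"gripper":5},{"slide":[0.78,-0.24,0],"turn":0.0655,"gripper":5},{"slide":[0.80,-0.19,0],"turn":0.0655,"gripper":5},{"slide":[0.81,-0.13,0],"turn":0.0655,"gripper":5},{"slide":[0.81,-0.08,0],"turn":0.0655,"gripper":5},{"slide":[0.82,-0.03,0],"turn":0.0655,"gripper":5}]'
python3 -m crank '[{"slide":[0,0,0],"turn":0,"gripper":5},{"slide":[0,0,0],"turn":0,"gripper":5}]'
python3 -m crank '[{"slide":[0,0,0],"turn":0,"gripper":30},{"slide":[0,0,0],"turn":0,"gripper":60},{"slide":[0,0,1],"turn":0,"gripper":60},{"slide":[0,0,3],"turn":0,"gripper":60},{"slide":[0,0,3],"turn":0,"gripper":60},{"slide":[-1.5,0,0],"turn":-0.1,"gripper":60},{"slide":[-2.5,0,0],"turn":-0.121,"gripper":60},{"slide":[-2.5,0,0],"turn":-0.121,"gripper":60}]'
python3 -m crank '[{"slide":[-2.5,0,0],"turn":-0.121,"gripper":60},{"slide":[-2.5,0,0],"turn":-0.121,"gripper":60},{"slide":[-1,0.5,0],"turn":-0.121,"gripper":60},{"slide":[0,2,0],"turn":-0.121,"gripper":60},{"slide":[0,2,0],"turn":-0.121,"gripper":60},{"slide":[0,2,0],"turn":-0.121,"gripper":60},{"slide":[0,2,0],"turn":-0.121,"gripper":60}]'; python3 y.py 3.3
python3 -m crank '[{"slide":[0,2,0],"turn":-0.121,"gripper":60},{"slide":[0,1.5,0],"turn":-0.121,"gripper":60},{"slide":[0,0.5,0],"turn":-0.14,"gripper":60},{"slide":[0,0,0],"turn":0,"gripper":60},{"slide":[0,0,0],"turn":0,"gripper":60}]'; python3 y.py 3.3
```

```text
clock: 17.82
ee_pos: [0.423, 0.0067, 0.0762]
tool_rot: [-3.141, 0.001, -2.615]
force: [-3.9, 0.4, 8.3]
grip_width: 0.158
clock: 18.48
ee_pos: [0.469, -0.0394, 0.0762]
tool_rot: [-3.14, -0.001, -2.091]
force: [-2.7, -1.3, 7.0]
grip_width: 0.157
clock: 19.15
ee_pos: [0.532, -0.056, 0.0763]
tool_rot: [-3.14, -0.001, -1.567]
force: [-2.9, -0.4, 5.0]
grip_width: 0.161
clock: 19.32
ee_pos: [0.5325, -0.056, 0.0763]
tool_rot: [-3.139, -0.001, -1.571]
force: [0.3, -1.3, 4.4]
grip_width: 0.157
clock: 19.98
ee_pos: [0.4659, -0.0555, 0.1463]
tool_rot: [-3.14, 0.0, -1.918]
force: [-1.0, 0.1, 0.7]
grip_width: 0.601
clock: 20.57
ee_pos: [0.4057, 0.0303, 0.1459]
tool_rot: [3.142, 0.001, -2.767]
force: [-0.4, 0.4, 0.2]
grip_width: 0.601
20.5667 [0.40569854 0.03028425 0.14593757] [-0.3830338   0.43405863  0.22551176]
scene 0.87 805.0 [(array([0.5274, 0.0726, 3.3968]), np.float64(0.124)), (array([0.5299, 0.0732, 3.4459]), np.float64(0.126))]
top 0.69 616.0 [(array([0.5294, 0.0669, 3.4634]), np.float64(0.103)), (array([0.5294, 0.0668, 3.4679]), np.float64(0.104))]
clock: 21.18
ee_pos: [0.4062, 0.0688, 0.1454]
tool_rot: [-3.141, 0.0, -3.123]
force: [0.2, 0.5, -0.6]
grip_width: 0.603
21.1833 [0.40616498 0.06883356 0.14539723] [ 0.2417706   0.52343086 -0.60509182]
scene 0.92 793.0 [(array([0.531 , 0.0724, 3.3861]), np.float64(0.137)), (array([0.531 , 0.0723, 3.3912]), np.float64(0.137))]
top 0.78 613.0 [(array([0.5293, 0.0671, 3.4693]), np.float64(0.107)), (array([0.5292, 0.0672, 3.4444]), np.float64(0.107))]
```

Side 3's fitted yaw is 3.39 to 3.46 (target 3.39), and it stood still for over 1.5 s. Last quarter; afterwards I back away to the near side without touching anything.

```bash
python3 -m crank '[{"slide":[0,0,-2],"turn":-0.018,"gripper":60},{"slide":[0,0,-3],"turn":0,"gripper":60},{"slide":[0,0,-2],"turn":0,"gripper":60},{"slide":[0,0,0],"turn":0,"gripper":40},{"slide":[0,0,0],"turn":0,"gripper":25},{"slide":[0,0,0],"turn":0,"gripper":18},{"slide":[0,0,0],"turn":0,"gripper":10},{"slide":[0,0,0],"turn":0,"gripper":5}]'
python3 -m crank '[{"slide":[0,0,0],"turn":0,"gripper":5},{"slide":[0,0,0],"turn":0,"gripper":5},{"slide":[0,0,0],"turn":0,"gripper":5}]'
python3 -m crank '[{"slide":[0.03,-0.82,0],"turn":0.0655,"gripper":5},{"slide":[0.08,-0.81,0],"turn":0.0655,"gripper":5},{"slide":[0.13,-0.81,0],"turn":0.0655,"gripper":5},{"slide":[0.19,-0.80,0],"turn":0.0655,"gripper":5},{"slide":[0.24,-0.78,0],"turn":0.0655,"gripper":5},{"slide":[0.29,-0.77,0],"turn":0.0655,"gripper":5},{"slide":[0.34,-0.75,0],"turn":0.0655,"gripper":5},{"slide":[0.39,-0.72,0],"turn":0.0655,"gripper":5}]'
python3 -m crank '[{"slide":[0.43,-0.69,0],"turn":0.0655,"gripper":5},{"slide":[0.48,-0.66,0],"turn":0.0655,"gripper":5},{"slide":[0.52,-0.63,0],"turn":0.0655,"gripper":5},{"slide":[0.56,-0.60,0],"turn":0.0655,"gripper":5},{"slide":[0.60,-0.56,0],"turn":0.0655,"gripper":5},{"slide":[0.63,-0.52,0],"turn":0.0655,"gripper":5},{"slide":[0.66,-0.48,0],"turn":0.0655,"gripper":5},{"slide":[0.69,-0.43,0],"turn":0.0655,"gripper":5}]'
python3 -m crank '[{"slide":[0.72,-0.39,0],"turn":0.0655,"gripper":5},{"slide":[0.75,-0.34,0],"turn":0.0655,"gripper":5},{"slide":[0.77,-0.29,0],"turn":0.0655,"gripper":5},{"slide":[0.78,-0.24,0],"turn":0.0655,"gripper":5},{"slide":[0.80,-0.19,0],"turn":0.0655,"gripper":5},{"slide":[0.81,-0.13,0],"turn":0.0655,"gripper":5},{"slide":[0.81,-0.08,0],"turn":0.0655,"gripper":5},{"slide":[0.82,-0.03,0],"turn":0.0655,"gripper":5}]'
python3 -m crank '[{"slide":[0,0,0],"turn":0,"gripper":5},{"slide":[0,0,0],"turn":0,"gripper":5}]'
python3 -m crank '[{"slide":[0,0,0],"turn":0,"gripper":30},{"slide":[0,0,0],"turn":0,"gripper":60},{"slide":[0,0,1],"turn":0,"gripper":60},{"slide":[0,0,3],"turn":0,"gripper":60},{"slide":[0,0,3],"turn":0,"gripper":60},{"slide":[-1.5,0,0],"turn":-0.1,"gripper":60},{"slide":[-2.5,0,0],"turn":-0.121,"gripper":60},{"slide":[-2.5,0,0],"turn":-0.121,"gripper":60}]'
python3 -m crank '[{"slide":[-2.5,0,0],"turn":-0.121,"gripper":60},{"slide":[-2.5,0,0],"turn":-0.121,"gripper":60},{"slide":[-1,0,1],"turn":0,"gripper":60},{"slide":[0,0,0],"turn":0,"gripper":60},{"slide":[0,0,0],"turn":0,"gripper":60},{"slide":[0,0,0],"turn":0,"gripper":60},{"slide":[0,0,0],"turn":0,"gripper":60},{"slide":[0,0,0],"turn":0,"gripper":60}]'; python3 y.py 4.9
python3 -c "
from h import *
p=r.read_camera('top');cv2.imwrite('pics/end.png',p['img'])"
```

```text
clock: 22.05
ee_pos: [0.4067, 0.0691, 0.0762]
tool_rot: [-3.141, 0.001, 3.139]
force: [-0.9, -0.9, 0.4]
grip_width: 0.159
clock: 22.3
ee_pos: [0.4067, 0.0693, 0.0762]
tool_rot: [-3.141, 0.002, 3.139]
force: [-2.3, -1.3, 6.4]
grip_width: 0.158
clock: 22.97
ee_pos: [0.4232, 0.0065, 0.0762]
tool_rot: [-3.141, 0.001, -2.617]
force: [-2.4, -0.9, 8.0]
grip_width: 0.158
clock: 23.63
ee_pos: [0.4693, -0.0394, 0.0762]
tool_rot: [-3.14, -0.0, -2.093]
force: [-1.8, -1.5, 6.1]
grip_width: 0.152
clock: 24.3
ee_pos: [0.5322, -0.0559, 0.0762]
tool_rot: [-3.14, -0.0, -1.569]
force: [-2.4, 0.1, 5.0]
grip_width: 0.154
clock: 24.47
ee_pos: [0.5327, -0.0559, 0.0762]
tool_rot: [-3.139, -0.0, -1.573]
force: [0.1, -0.7, 5.0]
grip_width: 0.152
clock: 25.13
ee_pos: [0.4662, -0.0559, 0.1464]
tool_rot: [-3.14, 0.0, -1.92]
force: [-1.1, -0.2, 1.0]
grip_width: 0.597
clock: 25.8
ee_pos: [0.407, -0.0558, 0.1551]
tool_rot: [-3.142, 0.0, -2.156]
force: [0.2, -0.4, -0.0]
grip_width: 0.601
25.8 [ 0.4069689  -0.05580961  0.15508504] [ 0.1807853  -0.42177396 -0.00838838]
scene 0.67 811.0 [(array([0.5258, 0.0725, 5.3793]), np.float64(0.128)), (array([0.5259, 0.0723, 5.384 ]), np.float64(0.128))]
top 0.7 616.0 [(array([0.5319, 0.0676, 4.9372]), np.float64(0.166)), (array([0.531 , 0.0671, 4.9948]), np.float64(0.164))]
```

View pics/end.png

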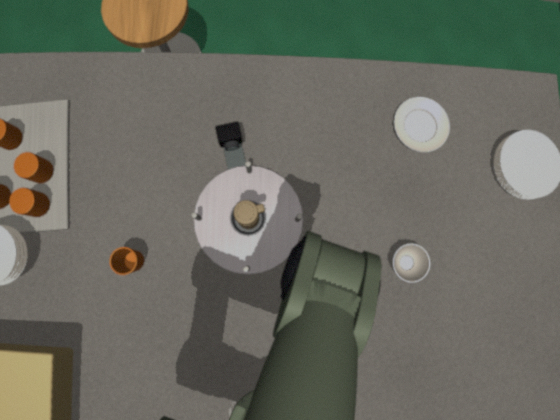

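The top view shows the flask upright in the cup at (247,213) with the latch to the right at about (262,208). The pegs are back at their quarter positions and the bowl and tumbler haven't moved. The scene fit (5.38) disagrees with the top fit (4.94 to 4.99), so I'll look at it once more close up.

```bash
python3 - <<'E'
from h import *
a=[]
for c,(u,v) in (('scene',(305,180)),('top',(248,213))):
    p=r.read_camera(c); a.append(cv2.resize(p['img'][v-30:v+30,u-30:u+30],(390,390),interpolation=2))
    z=.034;C=(.5265+.004,.0725) if c=='scene' else (.531,.0675)
    for y in(4.7,4.96,5.2,5.4):
        q=proj(p,[[C[0]+.044*np.cos(y),C[1]+.044*np.sin(y),z+.134],[*C,z+.15]]); print(c,y,((q-[u-30,v-30])*6.5).round().tolist())
cv2.imwrite('pics/fin.png',np.hstack(a))
E
```

```text
scene 4.7 [[100.0, 148.0], [203.0, 131.0]]
scene 4.96 [[102.0, 168.0], [203.0, 131.0]]
scene 5.2 [[109.0, 186.0], [203.0, 131.0]]
scene 5.4 [[120.0, 200.0], [203.0, 131.0]]
top 4.7 [[305.0, 198.0], [174.0, 188.0]]
top 4.96 [[302.0, 165.0], [174.0, 188.0]]
top 5.2 [[292.0, 136.0], [174.0, 188.0]]
top 5.4 [[278.0, 114.0], [174.0, 188.0]]
```

View pics/fin.png

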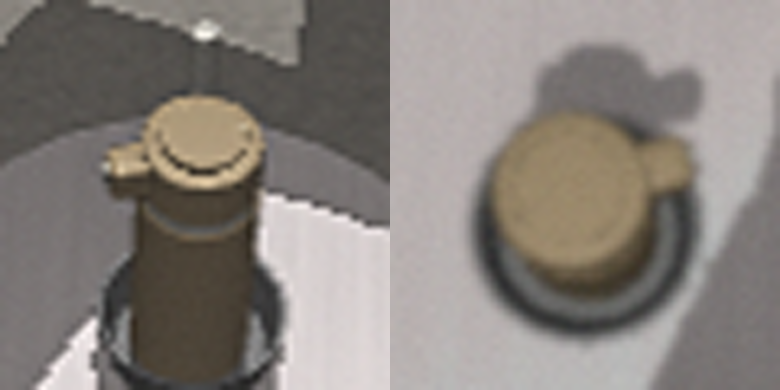

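In both crops the latch tip, at (108,172) and (300,162), matches a yaw of about 4.97. The target is 4.96, so the 5.38 fit came from a poor mask. Handing in.

```bash
python3 -m crank '[{"slide":[0,0,0],"turn":0,"gripper":60},{"slide":[0,0,0],"turn":0,"gripper":60},{"slide":[0,0,0],"turn":0,"gripper":60},{"slide":[0,0,0],"turn":0,"gripper":60}]'; python3 -c "
from cell import r
print(r.finish_job())"
```

```text
clock: 26.48
ee_pos: [0.4063, -0.0558, 0.1553]
tool_rot: [-3.142, 0.0, -2.156]
force: [-0.9, 0.3, -0.5]
grip_width: 0.599
the job is handed in; nothing more can be done
None
```

The flask is standing in the cup showing its fourth side, and I handed the job in at about 26.5 s. I gripped it by the cap, stood it in the cup with the latch towards the lens, then turned the table anticlockwise three quarter turns by gripping a peg. At each side it stood with the hand off for at least 1.2 s.

- **Yaw at each side:** measured about 0.27, 1.85, 3.43 and 4.97 rad, against targets of 0.25, 1.82, 3.39 and 4.96.
- **Final check:** both cameras show the flask upright and centred in the cup. In the top view the bowl and tumbler are where they were at the start, and the hand is clear. The contact forces I saw stayed under 10 N.
- **Disagreements:** the two cameras differed by about 8 mm in where they put things. I took a point between them, guided by where the gripper met the flask. The last automatic yaw fit in the scene camera gave 5.38 rad. The latch position in both close-up pictures contradicted it, so I discarded it as a poor outline.

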